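Show a washed filling nozzle to the inspection camera

TASK

The filling nozzles have come back from the wash in their rack: swing the rack's hold-down bail up and right over to the back, so that it stays open by itself, lift out the slim nozzle and show its tip to the inspection camera. Hold the tip on the camera's line of sight, 70 mm in front of the face of the ring light, with the nozzle pointing straight into the lens, and finish while still holding it there, steady and in the air. Leave the two short wide nozzles hanging in the rack, and do not touch the camera or push the ferrule or the dosing cup about.

Things in the scene. Friction and masses are not known exactly. Their poses are not given: they have to be found in the camera images.
- wash_rack: Fixed steel wash rack, 90 x 152 x 106 mm. Origin on the bench under its centre; y along the row of seats, -x its front, +x its back. Plate top 80 mm above the bench, with three 24.5 mm through holes (seats) at x = -14, y = -46, 0, +46 mm; a nozzle hangs by its flange in each, tip down. 14 mm between neighbouring flanges: grip one across the row, fingers closing along the rack's x.
- bail (a joint): Hinge of the rack's hold-down bail, rad. Near 0 (to 0.15): shut, its 7 mm bar lies along the row just above the flanges, 97 mm above the bench. Grows as it swings up and over to the rack's back; stop at 2.3. Left below about 1.2 it falls shut, beyond about 1.5 it falls back onto the stop and stays. 100 g, moves freely.
- bail_grip (a point): Middle of the bail's grip: a 9 mm round bar, 52 mm long, parallel to the rack's y, standing 38 mm above the bail's bar (135 mm above the bench when shut), over the middle seat. It swings about bail_axis.
- bail_axis (a point): Middle of the bail's hinge axis, 97 mm above the bench, at x = +40 mm in the rack's frame; the axis runs along the rack's y. When shut, the grip lies 54 mm in front of it and 38 mm above it (radius 66 mm).
- nozzle_slim: The nozzle to show: pale, long slim tip, 67 mm long, 90 g, round about z. Origin: centre of the flange's outer face (90 mm above the bench while it hangs); +z from flange to tip, so down while it hangs. Flange 32 mm across, z 0 to 10 mm; body 22 mm across to z = 36; tip about 10 mm across. In any of the three seats, 1 mm play; it reaches 57 mm below the plate's top, the wide ones 32.
- slim_tip (a point): End of the slim nozzle's tip, on its axis, 67 mm from nozzle_slim's origin along its +z.
- nozzle_wide_a: Short wide pale nozzle, leave it hanging: same flange and body as the slim one, but only 42 mm long, its outlet 19 mm across, and a 16 mm bore open in the flange's face (the slim one's face is closed). Origin: centre of the flange's outer face, 90 mm above the bench while it hangs; +z down to the outlet.
- nozzle_wide_b: Second short wide nozzle, the same as nozzle_wide_a; leave it hanging.
- camera_head: Grey box camera with a ring light 66 mm across, on a fixed stand. Origin: centre of the ring light's front face, about 118 mm above the bench; +z is the line of sight out of the lens: up, leaning 25 degrees from vertical roughly towards the robot. All of camera and stand lies behind that face (negative z).
- focus (a point): Where the nozzle's tip must be: the point on the camera's line of sight 70 mm in front of the ring light's face (70 mm along camera_head's +z). Nothing is there to be seen.
- inspection_camera: The camera's fixed stand; origin under the centre of its base plate, on the bench; the camera leans to its -x.
- ferrule: Bystander: loose flanged clamp ferrule standing on the bench, 50 mm across, 30 mm high; origin at its underside.
- beaker: Bystander: loose small white dosing cup standing on the bench, 58 mm across, 61 mm high.

How it is judged:
By the outcome, as a careful person would: the job done as asked, in the order asked, and still so for the second after the job is handed in, while the arm keeps its last pose, push and grip.
It also fails if it takes over 45 s, if anything falls off the work surface, if the arm or the gripper's body presses on something with over 40 N, if the wrist force passes 120 N, or if a joint passes its speed limit or range.

ROBOT

A 6-joint arm with a two-finger parallel gripper is mounted at the origin on the work surface; the furniture and walls round the work are solid. World frame = base frame: x ahead of the robot, y to its left, z up, the work surface at z = 0. Lengths are in m, angles in rad, forces in N, time in s.
With the tool pointing down it reaches from about 0.35 to 0.775 m from the base axis. Payload 7.3 kg.
Tool frame: the origin (TCP) lies midway between the tips of the shut fingers; the grasp point (between the pads) lies 19 mm behind it (arm.tcp_to_grasp is the distance from the TCP to the grasp point, in m); z points along the fingers, y is the direction in which the jaws open and shut (so a half turn about z gives the same grasp; the last joint's range is limited). The gripper opens to 92 mm and grips with 3 to 60 N. Pads are 19 mm wide; open, the fingers measure 130 mm over their backs; the gripper's body (75 mm by 190 mm) begins 47 mm behind the grasp point.
Start: joints at [0.985, 0.342, 1.524, -0, 1.275, -0.146], TCP at [0.224, 0.475, 0.227] pointing down, gripper open.
Joint ranges: [-2.53, 2.53], [-0.77, 2.02], [0.04, 2.7], [-1, 4.14], [0.28, 2.66], [-3.11, 3.11]. Speed limits (rad/s): [2.57, 2.57, 3.14, 3.14, 3.14, 3.14].

INTERFACE

Orientations are given as a unit quaternion [x, y, z, w].
In Python, from workcell import arm gives the robot as it stands.
- The arm moves only by the tool play_rows, never from a script. Its argument "series" is text: rows parted by semicolons, each of 7 numbers parted by spaces: the turn, a rotation vector about the tool's x, y, z as a fraction of full scale, then the shift along the tool's x, y, z as a fraction of full scale, then the gripper command: -1 is shut, 1 is fully open, values between are in proportion. In form: ax ay az dx dy dz grip; .... A call has 1 to 12 rows; each row shifts and turns the commanded pose from where the row before left it, along the tool's axes as they then stand; what a row does not reach is not made up. Full scale, the value 1, is 0.15 m for a shift and 90 degrees for a turn. A row lasts 1/8 s, in which the tool goes at most 62.5 mm and 10.7 degrees, less where a joint would pass 70% of its speed; a pose out of reach is approached as far as the arm can. A call with a number of a shift or a turn outside -1 to 1 is refused whole. A call with a gripper value outside its range is refused whole. The fingers move at their own pace and stop on an object; "newtons" is the grip in N (left out, the last holds). Time passes only in rows, so rows that do not move let the fingers close. It gives the time, the measured TCP pose, the force and the opening at its end, in the units of the state.
- arm.state(): the state, without advancing time (a new reading comes with each control period).
- arm.get_image(name): name is "side" or "top" or "wrist"; returns a dict with "img" (384x512x3 uint8, blue, green, red), "depth" (384x512 float32, m along the optical axis (not along the pixel's ray), 0 where there is no reading), "vfov" (degrees; the focal length in pixels is half the picture's height over the tangent of half this angle, whatever the lens; pixels are square), "cx", "cy" (the principal point, pixels), "R" (3x3) and "t" (3): a world point X has camera coordinates R X + t; the wrist camera has in their place "tool_from_camera" (4x4, takes a point from camera to tool coordinates, whose origin is the TCP and whose axes are the flange's). Camera axes: x right, y down, z forward; pixel columns grow to the right and rows downward; lengths in m; the calibration is good to about 2 mm. A picture is of the moment at which its call begins: read the wrist's pose just before it.
- arm.close_job(): hands the job in, once; it reports no verdict.
The state is a dict: "t": time; "joint_positions": joint angles; "qd": joint speeds; "joint_efforts": joint torques, N m; "position": TCP position; "ee_rot": TCP orientation; "ft_force": force on the tool from outside, world axes, zero at the start; "wrist_torque": the same for the moment, N m; "grip_width": finger opening in m.
Only numpy, scipy, OpenCV 4.12 (cv2) and the standard library are available. Lean on these libraries where they do the work, as an engineer would, in place of code of your own. Each camera call takes 0.05 s, during which the arm holds its last target.

## Working session

There is one attempt and no reset: what is moved stays moved. The work goes in short steps, Python scripts to look and compute and a tool call to move; the robot and the scene stay as the last step left them, time stands still between calls to the robot, and variables do not carry over. Pictures are saved under pics/ and viewed, and the job is handed in when it is done.

Besides the shell and the picture viewer there is one more tool, called after "Request:" as name(argument=value, ...) on one line, values as JSON. play_rows: Moves the arm, as the interface text tells. Shift numbers are shares of 0.15 m and turn numbers shares of 90 degrees, none past 1 either way. Its arguments: {"type":"object","properties":{"series":{"type":"string"},"newtons":{"type":"number"}},"required":["series"]}

```bash
ls; mkdir -p pics; python3 - <<'E'
from workcell import arm
import cv2,numpy as np,pickle
s=arm.state();print(s)
for n in ["side","top","wrist"]:
    d=arm.get_image(n);pickle.dump(d,open(f"{n}0.pkl","wb"));cv2.imwrite(f"pics/{n}0.png",d["img"])
    print(n,d["vfov"],d["cx"],d["cy"],d.get("R"),d.get("t"),d.get("tool_from_camera"))
E
```

```text
pics
{'t': 0.0, 'joint_positions': array([ 9.85037701e-01,  3.42716776e-01,  1.52498219e+00, -4.91704752e-05,
        1.27540947e+00, -1.45988081e-01]), 'qd': array([ 0.00075877, -0.00081012, -0.00067516,  0.00154164, -0.0008683 ,
        0.00011011]), 'joint_efforts': array([-7.75753870e-04, -4.31237733e+01, -2.44214952e+01,  7.16699171e-02,
        5.59849106e-02, -1.13953890e-04]), 'position': array([0.22327535, 0.47471737, 0.22606021]), 'ee_rot': array([ 2.18110594e-01,  9.75923764e-01, -7.16142425e-04, -2.49189080e-04]), 'ft_force': array([-0.0826857 , -0.36176658,  0.56583897]), 'wrist_torque': array([ 0.01172164,  0.0178163 , -0.09217457]), 'grip_width': 0.09209682466063931}
side 54.78214339488515 255.4513874686147 195.3322374891083 [[-0.99792808 -0.06414552 -0.00499019]
 [-0.02228722  0.41740066 -0.90844921]
 [ 0.06035586 -0.90645576 -0.41796547]] [0.45807181 0.14172054 0.89258256] None
top 43.240440290537606 258.03135513997745 190.56490539863876 [[ 0.05432868 -0.99851421 -0.00421457]
 [-0.97795358 -0.05235673 -0.20215234]
 [ 0.20163133  0.01510432 -0.97934502]] [-0.03186002  0.45345688  1.19770467] None
wrist 62.15633461937297 258.0193949861978 195.45962628525382 None None [[ 3.12136713e-04 -9.59245552e-01 -2.82573659e-01  7.55088382e-02]
 [ 9.99997482e-01  9.27425487e-04 -2.04368959e-03 -1.68153540e-04]
 [ 2.22246617e-03 -2.82572310e-01  9.59243426e-01 -1.58444246e-01]
 [ 0.00000000e+00  0.00000000e+00  0.00000000e+00  1.00000000e+00]]
```

View pics/side0.png

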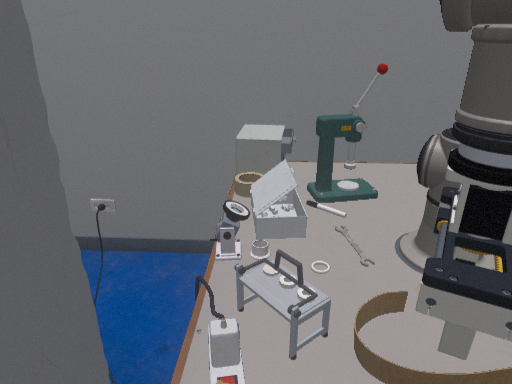

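View pics/top0.png

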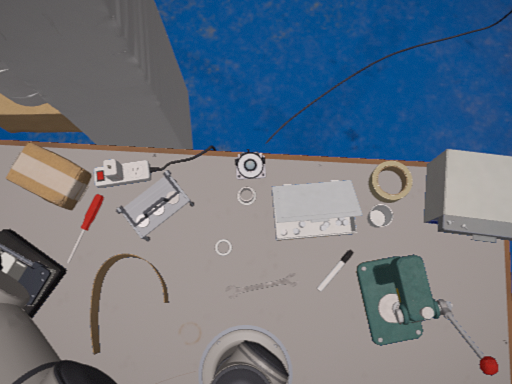

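View pics/wrist0.png

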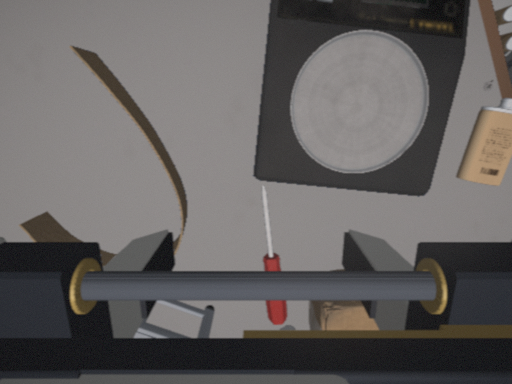

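The side view shows the rack at about (283,290) and the camera head at about (236,212). The top view shows the rack at (155,205) and the ring light at (250,165). I'll enlarge both.

```bash
python3 - <<'E'
import cv2,pickle
t=pickle.load(open("top0.pkl","rb"))["img"];s=pickle.load(open("side0.pkl","rb"))["img"]
cv2.imwrite("pics/t1.png",cv2.resize(t[140:260,100:280],None,fx=4.4,fy=4.4,interpolation=cv2.INTER_CUBIC))
cv2.imwrite("pics/s1.png",cv2.resize(s[190:350,200:345],None,fx=3.7,fy=3.7,interpolation=cv2.INTER_CUBIC))
E
```

```text
(no output)
```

View pics/t1.png

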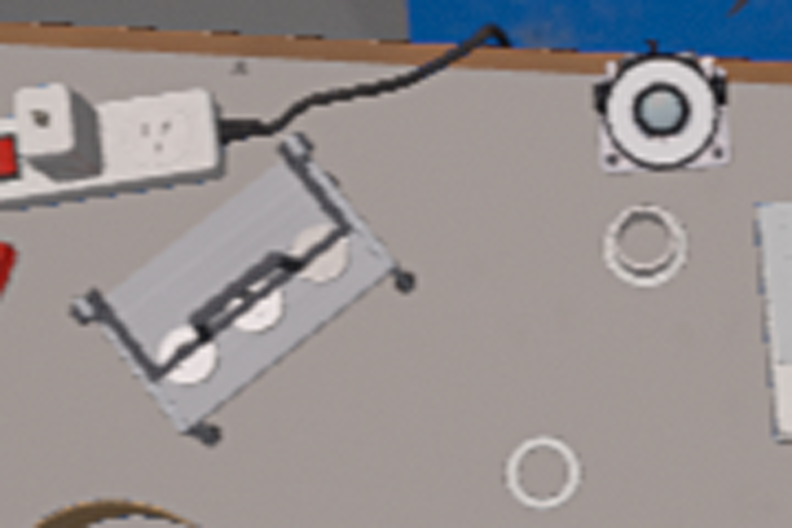

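View pics/s1.png

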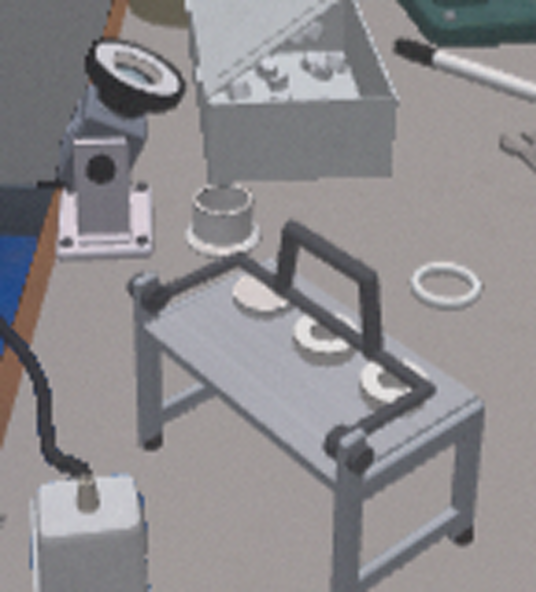

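```bash
cat > h.py <<'E'
import numpy as np,cv2,pickle
from scipy.spatial.transform import Rotation as Ro
def K(d):
    f=d["img"].shape[0]/2/np.tan(np.radians(d["vfov"])/2);return f
def pose(d,s=None):
    "camera->world Rcw, origin"
    if d.get("R") is not None:
        R=np.array(d["R"]);return R.T,-R.T@np.array(d["t"])
    T=np.array(d["tool_from_camera"]);Rt=Ro.from_quat(s["ee_rot"]).as_matrix()
    return Rt@T[:3,:3],Rt@T[:3,3]+s["position"]
def ray(d,uv,s=None):
    uv=np.atleast_2d(uv).astype(float);f=K(d);Rc,o=pose(d,s)
    v=np.c_[(uv[:,0]-d["cx"])/f,(uv[:,1]-d["cy"])/f,np.ones(len(uv))]
    return o,v@Rc.T
def onplane(d,uv,z,s=None):
    o,v=ray(d,uv,s);return o+v*((z-o[2])/v[:,2])[:,None]
def cloud(d,s=None):
    h,w=d["depth"].shape;u,v=np.meshgrid(np.arange(w),np.arange(h))
    o,r=ray(d,np.c_[u.ravel(),v.ravel()],s);P=o+r*d["depth"].ravel()[:,None]
    P[d["depth"].ravel()<=0]=np.nan
    return P.reshape(h,w,3)
def proj(d,P,s=None):
    Rc,o=pose(d,s);c=(np.atleast_2d(P)-o)@Rc;return c[:,:2]/c[:,2:]*K(d)+[d["cx"],d["cy"]]
E
python3 - <<'E'
from h import *
np.set_printoptions(precision=4,suppress=True)
for n,box in (("top",(110,165,200,245)),("side",(225,250,335,350))):
    d=pickle.load(open(n+"0.pkl","rb"));P=cloud(d);x0,y0,x1,y1=box
    m=np.zeros(P.shape[:2],bool);m[y0:y1,x0:x1]=1
    g=cv2.cvtColor(d["img"],cv2.COLOR_BGR2GRAY)
    pl=m&(abs(P[...,2]-.083)<.014)
    r=cv2.minAreaRect(P[pl][:,:2].astype(np.float32)*1000);print(n,"plate",r)
    fl=m&(g>190)&(abs(P[...,2]-.09)<.012)
    k,l,st,c=cv2.connectedComponentsWithStats(fl.astype(np.uint8))
    for i in range(1,k):
        if st[i,4]>8: print(st[i],c[i],np.median(P[l==i],0), onplane(d,c[i],.09)[0])
    hi=m&(P[...,2]>.125)&(P[...,2]<.15); print("grip",hi.sum(),P[hi].mean(0),P[hi].min(0),P[hi].max(0))
    hi=m&(P[...,2]>.12)&(P[...,2]<.15);print(cv2.fitLine(P[hi][:,:2].astype(np.float32),cv2.DIST_L2,0,.01,.01).ravel())
for n,box in (("top",(230,145,272,182)),("side",(220,195,252,225))):
    d=pickle.load(open(n+"0.pkl","rb"));P=cloud(d);x0,y0,x1,y1=box
    m=np.zeros(P.shape[:2],bool);m[y0:y1,x0:x1]=1
    g=cv2.cvtColor(d["img"],cv2.COLOR_BGR2GRAY)
    w=m&(g>170)&(P[...,2]>.08);k,l,st,c=cv2.connectedComponentsWithStats(w.astype(np.uint8))
    for i in range(1,k):
        if st[i,4]>15:
            Q=P[l==i];mu=np.median(Q,0);nn=np.linalg.svd(Q-Q.mean(0))[2][2]
            cs,_=cv2.findContours((l==i).astype(np.uint8),0,1);e=cv2.fitEllipse(cs[0])
            print(n,st[i],c[i],"mean",Q.mean(0),"n",nn*np.sign(nn[2]),"ell",e,onplane(d,e[0],.118)[0])
    
    b=m&(P[...,2]>.03)&(P[...,2]<.16);print("z range",P[b].min(0),P[b].max(0))
E
```

```text
top plate ((431.9056701660156, 279.8866271972656), (188.87892150878906, 157.55519104003906), 41.98628234863281)
[110 165   6   9  43] [112.6047 169.4884] [0.4768 0.3554 0.0983] [0.4798 0.3581 0.09  ]
[166 191   8   7  20] [169.55 193.9 ] [0.4259 0.2109 0.0885] [0.4254 0.2101 0.09  ]
[168 194  11  10  42] [173.9048 199.6429] [0.4113 0.1979 0.0875] [0.4116 0.198  0.09  ]
[153 206  11   9  50] [159.14 210.88] [0.3816 0.2315 0.0904] [0.3816 0.2318 0.09  ]
[136 214   8   8  30] [138.9667 217.3333] [0.364  0.281  0.0882] [0.363  0.2796 0.09  ]
[138 218  11   9  47] [143.8936 222.8511] [0.3497 0.2652 0.0895] [0.3501 0.2662 0.09  ]
grip 104 [0.3866 0.2354 0.1375] [0.3645 0.2123 0.1253] [0.4081 0.259  0.1432]
[ 0.6729 -0.7397  0.3864  0.2356]
side plate ((433.02911376953125, 281.37542724609375), (198.701171875, 159.22235107421875), 39.93866729736328)
[263 265  14   9  77] [268.7922 269.2468] [0.4202 0.2064 0.0881] [0.4202 0.209  0.09  ]
[279 275  15  10  57] [284.5439 280.6667] [0.3938 0.2429 0.0898] [0.3911 0.2413 0.09  ]
[291 275   6   4   9] [293.6667 276.3333] [0.374  0.2274 0.0895] [0.37
[... 268 characters left out ...]
.3548 0.09  ]
grip 184 [0.3842 0.2416 0.1356] [0.3627 0.2174 0.125 ] [0.4075 0.2632 0.1407]
[ 0.6819 -0.7315  0.3839  0.242 ]
top [238 154  24  23 277] [249.8917 165.0036] mean [0.5026 0.0149 0.1169] n [-0.4444 -0.0899  0.8913] ell ((249.82611083984375, 164.9686737060547), (22.25397300720215, 22.915319442749023), 85.1611557006836) [0.5024 0.015  0.118 ]
z range [ 0.4724 -0.0216  0.0359] [0.5671 0.0551 0.1353]
side [226 202  22  13  93] [236.3871 208.1613] mean [0.5019 0.0142 0.1175] n [-0.4177 -0.0544  0.9069] ell ((236.577392578125, 208.09954833984375), (8.169281959533691, 23.00065040588379), 115.31189727783203) [0.5014 0.015  0.118 ]
z range [ 0.4718 -0.2358  0.0301] [0.5431 0.0499 0.1324]
```

```bash
python3 - <<'E'
from h import *
np.set_printoptions(precision=3,suppress=True)
for n in("top","side"):
    d=pickle.load(open(n+"0.pkl","rb"));P=cloud(d).reshape(-1,3);P=P[~np.isnan(P[:,0])]
    # occupancy: max z by 5cm cell
    print(n);xs=np.arange(.25,.85,.05);ys=np.arange(.5,-.2,-.05);print("      ",ys)
    for x in xs:
        print("%.2f"%x,[int(1000*P[(abs(P[:,0]-x-.025)<.025)&(abs(P[:,1]-y+.025)<.025),2].max(initial=-1)) for y in ys])
    m=cv2.inRange(d["img"],(0,0,0),(255,255,255))
# base plate of stand
    d0=d
d=pickle.load(open("top0.pkl","rb"));P=cloud(d);g=cv2.cvtColor(d["img"],cv2.COLOR_BGR2GRAY)
for u,v in ((90,60),(150,100),(180,130)):print(P[v,u])
E
```

```text
top
       [ 0.5   0.45  0.4   0.35  0.3   0.25  0.2   0.15  0.1   0.05  0.   -0.05
 -0.1  -0.15]
0.25 [340, 386, 55, 53, 52, 51, 6, 7, 12, 5, 6, 5, 9, 14]
0.30 [16, 28, 6, 80, 106, 84, 8, 6, 13, 7, 6, 68, 65, 66]
0.35 [89, 30, 4, 108, 141, 143, 83, 6, 6, 6, 7, 152, 155, 156]
0.40 [92, 87, 17, 86, 86, 141, 105, 6, 6, 34, 103, 126, 133, 139]
0.45 [91, 87, 112, 101, 78, 109, 83, 6, 10, 121, 119, 87, 93, 97]
0.50 [86, 33, 102, 63, 35, 17, 13, 8, 79, 135, 131, 6, 7, 7]
0.55 [5, 5, 4, 6, 5, 5, 11, 14, 7, 56, 65, 4, 5, 5]
0.60 [-1000, -1000, -1000, -1000, -1000, -1000, -1000, -1000, -1000, -1000, -1000, -1000, -1000, -1000]
0.65 [481, 479, 470, -1000, -1000, -1000, -1000, -1000, -1000, -1000, -1000, -1000, -1000, -1000]
0.70 [-1000, 471, 471, 463, 448, -1000, -1000, -1000, -1000, -1000, -1000, -1000, -1000, -1000]
0.75 [-1000, -1000, -1000, 385, 401, -791, -1000, -791, -1000, -1000, -790, -785, -1000, -1000]
0.80 [-1000, -1000, -1000, 316, -782, -784, -785, -786, -789, -787, -779, -783, -784, -784]
side
       [ 0.5   0.45  0.4   0.35  0.3   0.25  0.2   0.15  0.1   0.05  0.   -0.05
 -0.1  
[... 340 characters left out ...]
0 [-1000, -1000, 99, 33, 32, 12, 10, 2, 81, 132, 128, 1, 1, 0]
0.55 [-1000, -1000, 1, 1, 1, 0, 10, 10, 7, 63, 13, -4, -1000, -3]
0.60 [-1000, -1000, -1000, -1000, -1000, -1000, -1000, -1000, -1000, -1000, -1000, -1000, -1000, -1000]
0.65 [348, 439, 464, -1000, -1000, -1000, -1000, -1000, -1000, -1000, -1000, -1000, -1000, -1000]
0.70 [-1000, 432, 529, 532, 531, -1000, -1000, -1000, -1000, -1000, -1000, -1000, -1000, -1000]
0.75 [-1000, -1000, -1000, -1000, -1000, -1000, -1000, -1000, -1000, -1000, -1000, -1000, -1000, -1000]
0.80 [-1000, -1000, -1000, -1000, -1000, -1000, -1000, -1000, -1000, -1000, -1000, -1000, -1000, -1000]
[0.701 0.392 0.235]
[ 0.716  0.315 -0.03 ]
[ 0.764  0.298 -0.431]
```

Request:
play_rows(series="0 0 0 -0.275 -0.162 0 1;0 0 0 -0.275 -0.162 0 1;0 0 0 -0.275 -0.162 0 1;0 0 0 -0.275 -0.162 0 1;0 0 0 -0.275 -0.162 0 1;0 0 0 -0.275 -0.162 0 1;0 0 0.1175 0 0 0 1;0 0 0.1175 0 0 0 1;0 0 0 0 0 0 1;0 0 0 0 0 0 1")

```text
t: 1.4
position: [0.3852, 0.2379, 0.2266]
ee_rot: [0.392, 0.92, -0.0, -0.0]
ft_force: [0.4, -0.4, 0.1]
grip_width: 0.0919
```

```bash
python3 - <<'E'
from workcell import arm
import cv2,pickle
s=arm.state();d=arm.get_image("wrist");pickle.dump((s,d),open("w1.pkl","wb"));cv2.imwrite("pics/w1.png",d["img"]);print(s["t"],s["position"],s["ee_rot"],s["ft_force"],s["joint_positions"])
E
```

```text
1.4 [0.38523393 0.23785169 0.22663792] [ 3.91744204e-01  9.20074166e-01 -3.68613435e-05 -8.09719258e-05] [ 0.44858775 -0.35268652  0.06939198] [ 3.83526957e-01  2.09710722e-01  1.70945992e+00  6.64807698e-05
  1.22258861e+00 -3.82238956e-01]
```

View pics/w1.png

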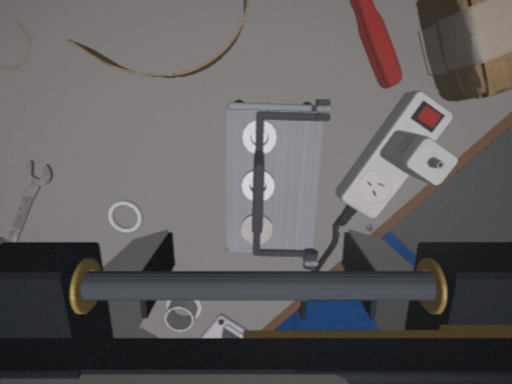

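The wrist view shows the rack lined up with the jaws. The slim nozzle, with its closed face, is at (257,229), and the wide ones are at (258,185) and (259,137). The bail grip bar is at about (259,180).

```bash
python3 - <<'E'
from h import *
np.set_printoptions(precision=4,suppress=True)
s,d=pickle.load(open("w1.pkl","rb"));P=cloud(d,s);g=cv2.cvtColor(d["img"],cv2.COLOR_BGR2GRAY)
m=np.zeros(g.shape,bool);m[100:256,222:335]=1
pl=m&(abs(P[...,2]-.08)<.006)&(np.arange(512)[None]<322)&(np.arange(512)[None]>224)
print("plate",cv2.minAreaRect(P[pl][:,:2].astype(np.float32)*1000),np.median(P[pl][:,2]))
hull=None
C=[]
for (v0,v1) in((112,160),(162,208),(208,250)):
    mm=np.zeros(g.shape,bool);mm[v0:v1,236:282]=1
    fl=mm&(abs(P[...,2]-.0895)<.0045)
    cs,_=cv2.findContours(fl.astype(np.uint8),cv2.RETR_EXTERNAL,cv2.CHAIN_APPROX_NONE)
    pts=P[fl][:,:2];(c,r)=cv2.minEnclosingCircle((pts*1000).astype(np.float32));print("flange",c,r,fl.sum(),np.median(P[fl][:,2]));C.append(c)
hi=m&(P[...,2]>.128)&(P[...,2]<.15);print("grip",hi.sum(),P[hi].mean(0),P[hi].min(0),P[hi].max(0))
q=P[hi];L=cv2.fitLine(q[:,:2].astype(np.float32),cv2.DIST_L2,0,.01,.01).ravel();print(L,np.degrees(np.arctan2(L[1],L[0])))
t=(q[:,:2]-L[2:])@L[:2];print("ends mid",L[2:]+L[:2]*(t.min()+t.max())/2,t.max()-t.min())
v=np.subtract(C[2],C[0]);print("row",np.degrees(np.arctan2(v[1],v[0])),np.linalg.norm(v))
ba=m&(abs(P[...,2]-.099)<.004)&(g<110);q=P[ba];L=cv2.fitLine(q[(abs((q[:,:2]-[.385,.238])@[.73,.68])<.01)][:,:2].astype(np.float32),cv2.DIST_L2,0,.01,.01).ravel();print("bar",L,np.degrees(np.arctan2(L[1],L[0])))
R=Ro.from_quat(s["ee_rot"]).as_matrix();print("tooly az",np.degrees(np.arctan2(R[1,1],R[0,1])))
E
```

```text
plate ((396.54510498046875, 245.91090393066406), (90.17135620117188, 151.45095825195312), 42.30611038208008) 0.08050393454475091
flange (355.18255615234375, 270.2825622558594) 15.77266788482666 565 0.09041010774305369
flange (386.1769104003906, 236.3376007080078) 15.89001178741455 462 0.09052491720366573
flange (416.9560852050781, 202.16049194335938) 16.189579010009766 488 0.0887465395507647
grip 790 [0.3842 0.2386 0.1388] [0.3636 0.2134 0.1281] [0.4075 0.2608 0.1425]
[ 0.6711 -0.7414  0.3842  0.2386] -47.848408
ends mid [0.3855 0.2372] 0.06085277692366631
row -47.79805792150348 91.95969418875974
bar [ 0.6778 -0.7353  0.3784  0.2468] -47.329037
tooly az 43.873855349497475
```

Request:
play_rows(series="0 0 0.0186 -0.01 0 0 1;0 0 0 0 0 0.24 1;0 0 0 0 0 0.24 1;0 0 0 0 0 0.24 1;0 0 0 0 0 0 -1;0 0 0 0 0 0 -1;0 0 0 0 0 0 -1;0 0 0 0 0 0 -1;0 0 0 0 0 0 -1;0 0 0 0 0 0 -1", newtons=8)

```text
t: 2.7
position: [0.3865, 0.2367, 0.1189]
ee_rot: [0.407, 0.913, 0.0, 0.0]
ft_force: [-0.9, -0.2, -0.3]
grip_width: 0.0363
```

Request:
play_rows(series="0 0 0 0 0 0 -1;0 0 0 0 0 0 -1;0 0 0 0 0 0 -1;0 0 0 0 0 0 -1;0 0 0 0 0 0 -1")

```text
t: 3.32
position: [0.3861, 0.2364, 0.1186]
ee_rot: [0.407, 0.913, -0.0, -0.0]
ft_force: [-1.7, -2.7, 2.1]
grip_width: 0.0085
```

```bash
cat > arc.py <<'E'
from h import *
import sys
from workcell import arm
def plan(b0,b1,tilt1,n,alpha0=None):
    s=arm.state();R=Ro.from_quat(s["ee_rot"]).as_matrix();p=s["position"]
    xr=np.array([.741,.672,0]);A=np.array([.4261,.2727,.097])
    zt=R[:,2];tilt0=np.degrees(np.arctan2(-zt@xr,-zt[2]))
    g=p-.019*zt-A;print("grasp rel axis x,z",g@xr,g[2],"r",np.hypot(g@xr,g[2]),"bail",np.arctan2(38,-54)-np.arctan2(g[2],g@xr),"tilt",tilt0, "lateral",g@np.array([-.672,.741,0]))
    cy=p@xr-A@xr;cz=p[2]
    for k in range(1,n+1):
        b=b0+(b1-b0)*k/n;th=np.arctan2(38,-54)-b;t=np.radians(tilt0+(tilt1-tilt0)*k/n);tp=np.radians(tilt0+(tilt1-tilt0)*(k-1)/n)
        G=np.array([.066*np.cos(th),.097+.066*np.sin(th)])
        T=G+.019*np.array([-np.sin(t),-np.cos(t)])
        D=T-[cy,cz];cy,cz=T
        dy=D@[np.cos(tp),-np.sin(tp)];dz=D@[-np.sin(tp),-np.cos(tp)]
        print("%.2f: ax %.4f dy %.3f dz %.3f"%(b,np.degrees(t-tp)/90,dy/.15,dz/.15))
if __name__=="__main__": plan(*map(float,sys.argv[1:4]),int(sys.argv[4]))
E
python3 arc.py 0 0.9 12 6
```

```text
grasp rel axis x,z -0.05400085187409215 0.040631863767363496 r 0.06757988129863227 bail 0.031847179807055426 tilt 0.049261660612071795 lateral 6.2610887867678005e-06
0.15: ax 0.0221 dy 0.038 dz -0.033
0.30: ax 0.0221 dy 0.043 dz -0.046
0.45: ax 0.0221 dy 0.048 dz -0.040
0.60: ax 0.0221 dy 0.052 dz -0.034
0.75: ax 0.0221 dy 0.056 dz -0.027
0.90: ax 0.0221 dy 0.058 dz -0.020
```

Request:
play_rows(series="0.022 0 0 0 0.038 -0.038 -1;0.022 0 0 0 0.043 -0.046 -1;0.022 0 0 0 0.048 -0.04 -1;0.022 0 0 0 0.052 -0.034 -1;0.022 0 0 0 0.056 -0.027 -1;0.022 0 0 0 0.058 -0.02 -1;0 0 0 0 0 0 -1")

```text
t: 4.2
position: [0.4217, 0.2686, 0.1455]
ee_rot: [0.405, 0.909, -0.094, -0.042]
ft_force: [-1.1, 0.9, 5.7]
grip_width: 0.0084
```

```bash
python3 arc.py 0.9 1.8 24 6; python3 - <<'E'
from workcell import arm
import cv2
d=arm.get_image("side");cv2.imwrite("pics/s2.png",cv2.resize(d["img"][120:370,180:460],None,fx=2.3,fy=2.3))
E
```

```text
grasp rel axis x,z -0.0021831469395043393 0.0671463687190127 r 0.06718184995003541 bail 0.9250871734001285 tilt 11.767552457183232 lateral -7.741330696484219e-05
1.05: ax 0.0227 dy 0.051 dz -0.002
1.20: ax 0.0227 dy 0.061 dz -0.005
1.35: ax 0.0227 dy 0.061 dz 0.003
1.50: ax 0.0227 dy 0.061 dz 0.010
1.65: ax 0.0227 dy 0.059 dz 0.017
1.80: ax 0.0227 dy 0.057 dz 0.025
```

View pics/s2.png

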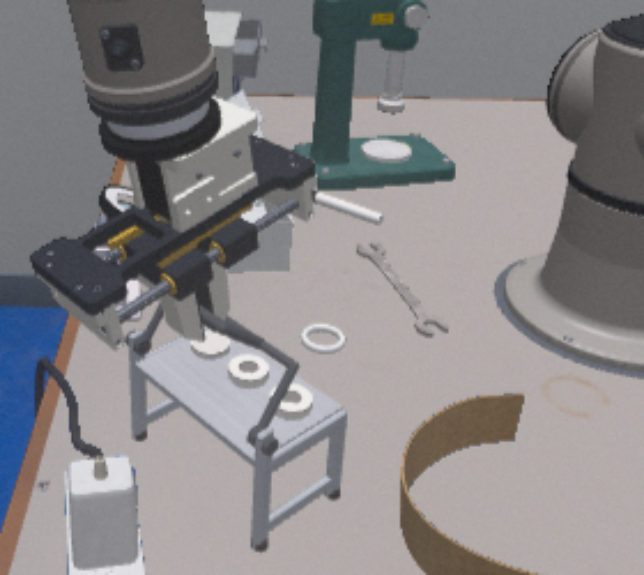

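The bail is up about 0.9 rad, still held by its grip, and clear of the nozzles. Next I'll take it over the top.

Request:
play_rows(series="0.023 0 0 0 0.053 -0.002 -1;0.023 0 0 0 0.061 -0.005 -1;0.023 0 0 0 0.061 0.003 -1;0.023 0 0 0 0.061 0.01 -1;0.023 0 0 0 0.059 0.017 -1;0.023 0 0 0 0.057 0.025 -1;0 0 0 0 0 0 -1")

```text
t: 5.12
position: [0.4567, 0.3003, 0.1219]
ee_rot: [0.398, 0.893, -0.191, -0.086]
ft_force: [-0.4, 2.5, 1.0]
grip_width: 0.0088
```

```bash
python3 arc.py 1.8 2.1 28 2; python3 - <<'E'
from workcell import arm
import cv2
d=arm.get_image("side");cv2.imwrite("pics/s3.png",cv2.resize(d["img"][120:370,180:460],None,fx=2.3,fy=2.3))
E
```

```text
grasp rel axis x,z 0.04904439685611425 0.04223792381397104 r 0.0647255364681889 bail 1.8174144823071767 tilt 24.225116778430994 lateral -0.00016028246553395184
1.95: ax 0.0210 dy 0.050 dz 0.020
2.10: ax 0.0210 dy 0.050 dz 0.038
```

View pics/s3.png

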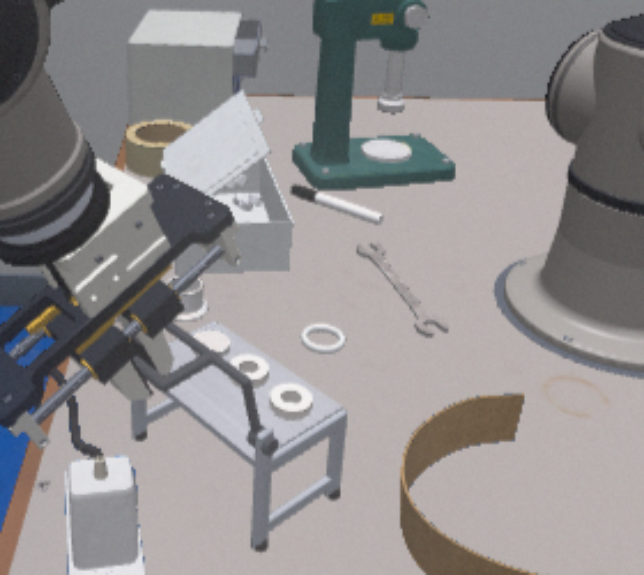

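Request:
play_rows(series="0 0 0 0 0 0 -0.35;0 0 0 0 0 0 -0.35;0 0 0 0 0 0 -0.35;0 0 0 0 0 -0.15 -0.35;0 0 0 0 0 -0.3 -0.35;0 0 0 0 0 -0.3 -0.35;-0.115 0 0 0 0 0 0.1;-0.115 0 0 0 0 0 0.1;-0.04 0 0 0 0 0 0.1;0 0 0 0 0 0 0.1")

```text
t: 6.42
position: [0.49, 0.3298, 0.2266]
ee_rot: [0.407, 0.913, 0.0, 0.0]
ft_force: [0.3, 0.0, 0.8]
grip_width: 0.0506
```

```bash
python3 - <<'E'
from workcell import arm
import cv2
print(arm.state()["t"],arm.state()["position"],arm.state()["ee_rot"],arm.state()["grip_width"])
d=arm.get_image("side");cv2.imwrite("pics/s4.png",cv2.resize(d["img"][120:370,180:460],None,fx=2.3,fy=2.3))
E
```

```text
6.425 [0.49001243 0.32979076 0.22662085] [4.07159106e-01 9.13357197e-01 1.87430103e-04 2.39917398e-04] 0.05058820773039871
```

View pics/s4.png

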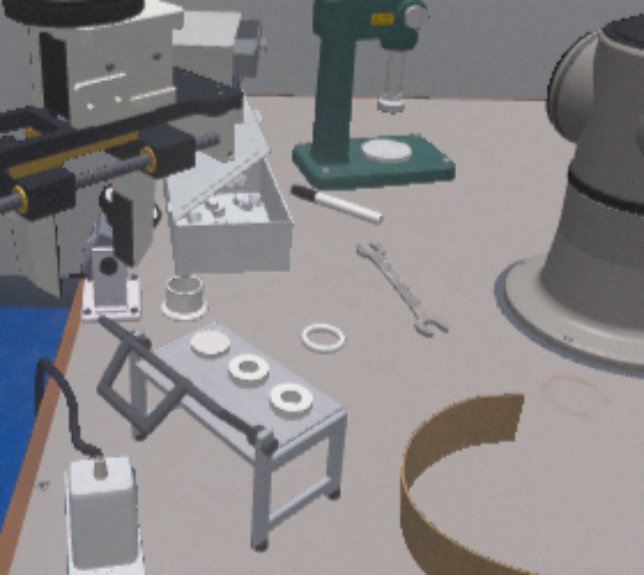

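The bail now rests open on its stop at the back, and all three nozzles are still hanging. I'll go above the slim one and look again.

Request:
play_rows(series="0 0 0 -0.101 -0.311 0 0.1;0 0 0 -0.101 -0.311 0 0.1;0 0 0 -0.101 -0.311 0 0.1;0 0 0 0 0 0 0.1")

```text
t: 6.98
position: [0.4162, 0.2014, 0.2255]
ee_rot: [0.408, 0.913, -0.001, -0.001]
ft_force: [1.2, -0.6, -0.0]
grip_width: 0.0508
```

```bash
python3 - <<'E'
from workcell import arm
from h import *
np.set_printoptions(precision=4,suppress=True)
s=arm.state();d=arm.get_image("wrist");pickle.dump((s,d),open("w2.pkl","wb"));cv2.imwrite("pics/w2.png",d["img"]);print(s["t"],s["position"],s["ee_rot"])
P=cloud(d,s)
X=P[...,:2]
for nm,c in(("slim",(.417,.2022)),("mid",(.3861,.2363)),("other",(.3552,.2703))):
    r=np.hypot(X[...,0]-c[0],X[...,1]-c[1]);fl=(r<.021)&(abs(P[...,2]-.0895)<.0045)
    if fl.sum()>30:
        print(nm,fl.sum(),cv2.minEnclosingCircle((P[fl][:,:2]*1000).astype(np.float32)),np.median(P[fl][:,2]))
hi=(P[...,2]>.095)&(P[...,2]<.16)&(np.hypot(X[...,0]-.45,X[...,1]-.3)<.09);print(P[hi].max(0))
E
```

```text
6.975 [0.4162 0.2014 0.2255] [ 0.4078  0.9131 -0.001  -0.0007]
slim 868 ((416.9723815917969, 202.20811462402344), 16.135908126831055) 0.08866838997964319
mid 727 ((386.08880615234375, 236.20419311523438), 15.778594017028809) 0.09046086089340372
other 817 ((355.412109375, 270.3408203125), 15.794201850891113) 0.09046443911246393
[0.5055 0.38   0.1433]
```

View pics/w2.png

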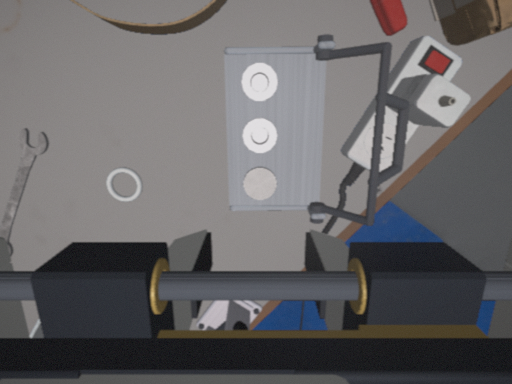

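Request:
play_rows(series="0 0 0 0 0 0.3 0.1;0 0 0 0 0 0.3 0.1;0 0 0 0 0 0.2 0.1;0 0 0 0 0 0 0.1;0 0 0 0 0 0 0.1")

```text
t: 7.65
position: [0.4183, 0.2039, 0.1063]
ee_rot: [0.407, 0.914, 0.0, 0.0]
ft_force: [-0.5, -0.4, 0.8]
grip_width: 0.0504
```

```bash
python3 - <<'E'
from workcell import arm
from h import *
s=arm.state();print(s["position"],s["ee_rot"],s["ft_force"])
d=arm.get_image("side");cv2.imwrite("pics/s5.png",cv2.resize(d["img"][150:350,190:400],None,fx=3,fy=3))
E
```

```text
[0.418318   0.20392383 0.10629996] [4.06631333e-01 9.13592069e-01 4.91809367e-04 4.98531478e-04] [-0.52325236 -0.37899094  0.82317979]
```

View pics/s5.png

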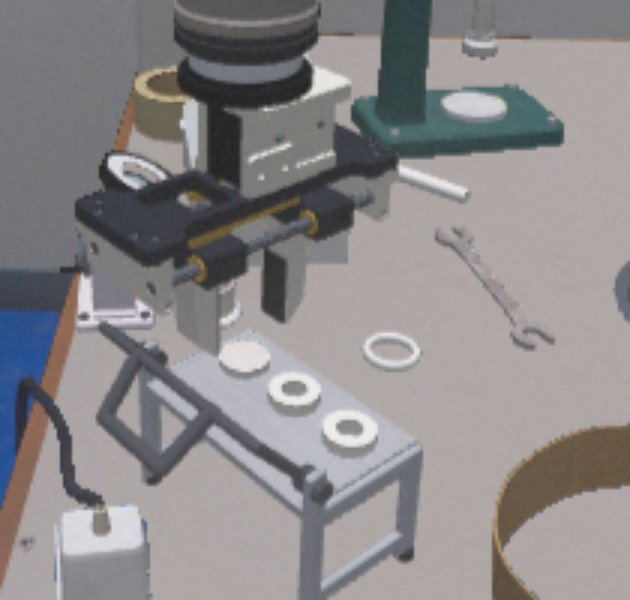

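Request:
play_rows(series="0 0 0 0 -0.014 0.07 0.1;0 0 0 0 0 0.05 0.1;0 0 0 0 0 0.03 0.1;0 0 0 0 0 0 0.1;0 0 0 0 0 0 0.1")

```text
t: 8.32
position: [0.4157, 0.2017, 0.0831]
ee_rot: [0.407, 0.913, 0.0, 0.0]
ft_force: [0.2, 0.6, -0.6]
grip_width: 0.0503
```

Request:
play_rows(series="0 0 0 0 0.009 0 -0.2;0 0 0 0 0 0 -1;0 0 0 0 0 0 -1;0 0 0 0 0 0 -1;0 0 0 0 0 0 -1;0 0 0 0 0 0 -1", newtons=30)

```text
t: 9.07
position: [0.4167, 0.2027, 0.0831]
ee_rot: [0.407, 0.913, 0.0, 0.0]
ft_force: [0.9, 0.3, 0.3]
grip_width: 0.0289
```

```bash
python3 - <<'E'
from workcell import arm
from h import *
s=arm.state();print(s["position"],s["ft_force"],s["grip_width"])
d=arm.get_image("side");cv2.imwrite("pics/s6.png",cv2.resize(d["img"][190:350,190:360],None,fx=3.5,fy=3.5))
E
```

```text
[0.41666978 0.2026722  0.0830834 ] [0.8538373  0.2592208  0.34442194] 0.028911182243046885
```

View pics/s6.png

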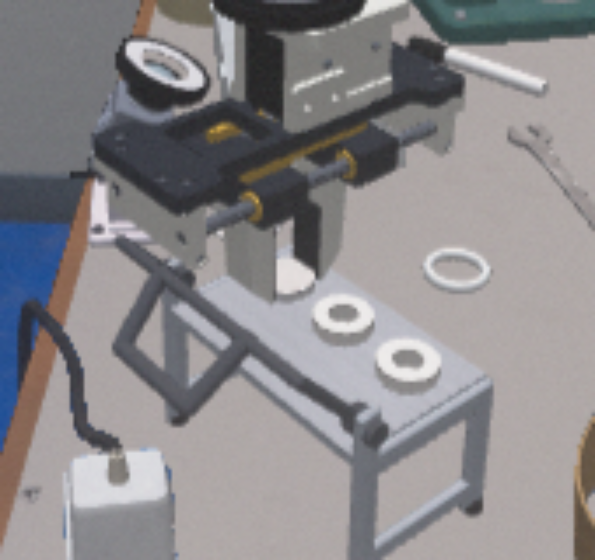

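Request:
play_rows(series="0 0 0 0 0 0 -1;0 0 0 0 0 0 -1;0 0 0 0 0 0 -1")

```text
t: 9.5
position: [0.4166, 0.2027, 0.0831]
ee_rot: [0.407, 0.913, 0.0, 0.0]
ft_force: [1.1, 1.8, 0.2]
grip_width: 0.0284
```

Request:
play_rows(series="0 0 0 0 0 -0.1 -1;0 0 0 0 0 -0.2 -1;0 0 0 0 0 -0.25 -1;0 0 0 0 0 -0.25 -1;0 0 0 0 0 0 -1")

```text
t: 10.12
position: [0.4176, 0.2028, 0.2052]
ee_rot: [0.407, 0.913, 0.002, 0.002]
ft_force: [0.8, -0.0, -2.0]
grip_width: 0.0285
```

```bash
python3 - <<'E'
from workcell import arm
from h import *
s=arm.state();print(s["position"],s["ft_force"],s["grip_width"])
d=arm.get_image("side");pickle.dump((s,d),open("s7.pkl","wb"));cv2.imwrite("pics/s7.png",cv2.resize(d["img"][130:350,190:400],None,fx=2.7,fy=2.7))
d=arm.get_image("wrist");pickle.dump((s,d),open("w7.pkl","wb"));cv2.imwrite("pics/w7.png",d["img"])
E
```

```text
[0.4175566  0.20283671 0.2052321 ] [ 0.7835025  -0.00493806 -2.01274828] 0.028483174276039174
```

View pics/s7.png

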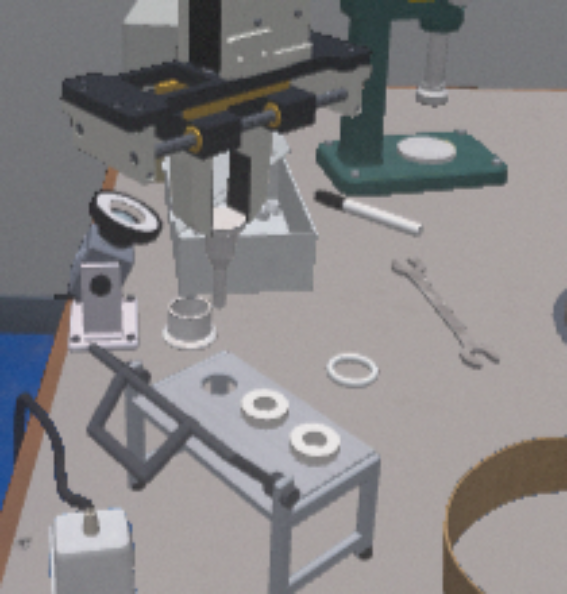

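View pics/w7.png

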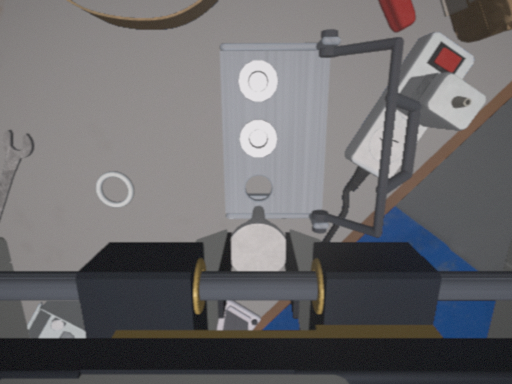

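The nozzle is held upright and clear of the rack, with its tip at about (271,242) in the side view. Both wide nozzles are still in their seats and the bail is still open. Next I'll work out the approach to the camera.

```bash
cat > go.py <<'E'
from h import *
from workcell import arm
def go(C,n,back,tipz=.060,off=(0,0),az=None):
    s=arm.state();R=Ro.from_quat(s["ee_rot"]).as_matrix();n=np.array(n)/np.linalg.norm(n)
    T=np.array(C)+n*(.07+tipz+back);D=(T-s["position"])@R
    a=R[:,2];b=-n;ax=np.cross(a,b);sn=np.linalg.norm(ax);rv=ax/max(sn,1e-9)*np.arctan2(sn,a@b)
    rt=R.T@rv
    print("T",T,"now",s["position"],"grip",s["grip_width"],"t",s["t"])
    print("shift units",D/.15,"dist",np.linalg.norm(D),"turn units",np.degrees(rt)/90,"deg",np.degrees(np.linalg.norm(rv)))
    return R,T
E
python3 - <<'E'
from go import *
np.set_printoptions(precision=4,suppress=True)
go((.5022,.0148,.1175),(-.4174,-.0661,.9063),.03)
E
```

```text
T [0.4354 0.0042 0.2625] now [0.4159 0.2023 0.2024] grip 0.028462036585173045 t 10.225
shift units [-1.0689 -0.787  -0.4006] dist 0.20796638834119974 turn units [-0.2337 -0.1515 -0.    ] deg 25.067203460180256
```

Request:
play_rows(series="0 0 0 0 0 -0.2 -1;0 0 0 0 0 -0.2 -1;0 0 0 -0.178 -0.131 0 -1;0 0 0 -0.178 -0.131 0 -1;0 0 0 -0.178 -0.131 0 -1;0 0 0 -0.178 -0.131 0 -1;0 0 0 -0.178 -0.131 0 -1;0 0 0 -0.178 -0.131 0 -1;-0.078 -0.0505 0 0 0 0 -1;-0.078 -0.0505 0 0 0 0 -1;-0.078 -0.0505 0 0 0 0 -1;0 0 0 0 0 0 -1")

```text
t: 11.72
position: [0.4331, 0.0048, 0.2606]
ee_rot: [0.399, 0.892, 0.118, 0.179]
ft_force: [0.3, -0.5, -0.3]
grip_width: 0.0286
```

```bash
python3 - <<'E'
from go import *
np.set_printoptions(precision=4,suppress=True)
go((.5022,.0148,.1175),(-.4174,-.0661,.9063),.03)
s=arm.state()
for n in("wrist","side","top"):
    d=arm.get_image(n);pickle.dump((s,d),open(n+"8.pkl","wb"));cv2.imwrite(f"pics/{n}8.png",d["img"])
E
```

```text
T [0.4354 0.0042 0.2625] now [0.4331 0.0048 0.2606] grip 0.028609335951674027 t 11.725
shift units [-0.0155  0.0124 -0.0055] dist 0.0030880057273044137 turn units [-0.0014 -0.0023  0.    ] deg 0.24307638063589687
```

View pics/wrist8.png

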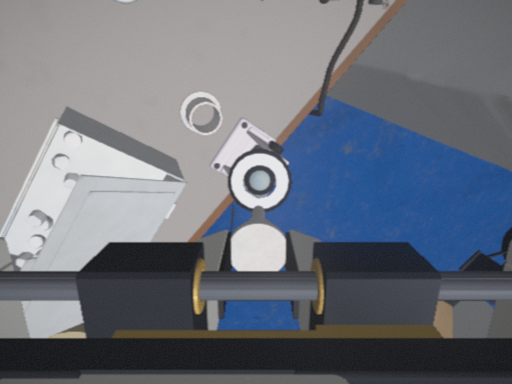

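View pics/side8.png

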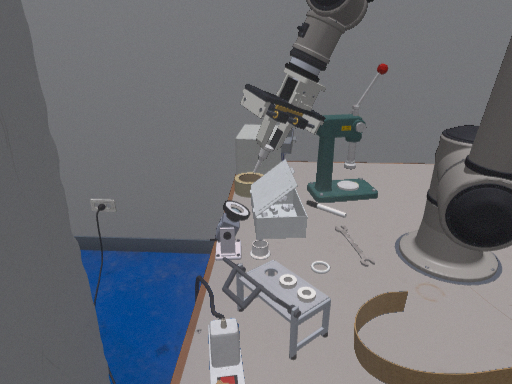

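The wrist view shows the whole ring light at (260,181), with the nozzle's flange face in front at (258,248). I'll measure both in the tool frame.

```bash
cat > ring.py <<'E'
from h import *
def tcloud(d):
    I=dict(ee_rot=[0,0,0,1],position=np.zeros(3));return cloud(d,I),I
def plane(Q):
    for _ in range(4):
        mu=Q.mean(0);nn=np.linalg.svd(Q-mu)[2][2];r=(Q-mu)@nn;Q=Q[abs(r)<max(2*r.std(),3e-4)]
    return Q.mean(0),nn*-np.sign(nn[2]),r.std(),len(Q)
def measure(s,d,box=(222,140,300,222),dark=False):
    R=Ro.from_quat(s["ee_rot"]).as_matrix();P,I=tcloud(d);g=cv2.cvtColor(d["img"],cv2.COLOR_BGR2GRAY);x0,y0,x1,y1=box
    m=np.zeros(g.shape,bool);m[y0:y1,x0:x1]=1
    w=(m&(g>190)).astype(np.uint8);k,l,st,c=cv2.connectedComponentsWithStats(w);i=1+st[1:,4].argmax();w=(l==i).astype(np.uint8)
    cs,h=cv2.findContours(w,cv2.RETR_CCOMP,cv2.CHAIN_APPROX_NONE)
    cs=sorted(cs,key=len)[::-1]
    mu,n,sd,N=plane(P[w>0]);print("ring tool plane mean",mu,"n",n,"sd",sd,N)
    for q in cs[:2]:
        if len(q)<20:continue
        e=cv2.fitEllipse(q);o,v=ray(d,[e[0]],I);X=o+v[0]*((mu-o)@n)/(v[0]@n)
        o,vv=ray(d,q[:,0,:],I);E=o+vv*(((mu-o)@n)/(vv@n))[:,None]
        # circle fit in plane
        a=np.cross(n,[0,1,0]);a/=np.linalg.norm(a);b=np.cross(n,a);ab=np.c_[(E-mu)@a,(E-mu)@b]
        A=np.c_[2*ab,np.ones(len(ab))];z=np.linalg.lstsq(A,(ab**2).sum(1),rcond=None)[0];Xc=mu+a*z[0]+b*z[1]
        print(" ell",e,"centre tool",Xc,"r",np.sqrt(z[2]+z[0]**2+z[1]**2),"world",R@Xc+s["position"])
    nw=R@n;print("n world",nw,"lean",np.degrees(np.arccos(nw[2])),"az",np.degrees(np.arctan2(nw[1],nw[0])))
    return P,g
E
python3 - <<'E'
from ring import *
np.set_printoptions(precision=4,suppress=True)
s,d=pickle.load(open("wrist8.pkl","rb"));P,g=measure(s,d)
m=np.zeros(g.shape,bool);m[215:272,225:292]=1
m&=(abs(P[...,2]+.007)<.008)&(g>120)
print("flange",plane(P[m]),m.sum(),cv2.minEnclosingCircle((P[m][:,:2]*1000).astype(np.float32)))
# same for earlier upright picture
s7,d7=pickle.load(open("w7.pkl","rb"));P7,_=tcloud(d7);g7=cv2.cvtColor(d7["img"],6);m=np.zeros(g.shape,bool);m[215:272,225:292]=1
m&=(abs(P7[...,2]+.007)<.008)&(g7>120);print("flange7",plane(P7[m]),cv2.minEnclosingCircle((P7[m][:,:2]*1000).astype(np.float32)))
im=cv2.resize(d["img"][100:280,180:340],None,fx=3.3,fy=3.3,interpolation=2);cv2.imwrite("pics/w8z.png",im)
s,d=pickle.load(open("side8.pkl","rb"));cv2.imwrite("pics/s8z.png",cv2.resize(d["img"][90:230,210:340],None,fx=4,fy=4,interpolation=2))
E
```

```text
Traceback (most recent call last):
  File "ring.py", line 14, in measure
    mu,n,sd,N=plane(P[w>0]);print("ring tool plane mean",mu,"n",n,"sd",sd,N)
              ~~~~~^^^^^^^^
  File "ring.py", line 6, in plane
    mu=Q.mean(0);nn=np.linalg.svd(Q-mu)[2][2];r=(Q-mu)@nn;Q=Q[abs(r)<max(2*r.std(),3e-4)]
                    ~~~~~~~~~~~~~^^^^^^
numpy.linalg.LinAlgError: SVD did not converge
```

```bash
sed -i 's/^def plane(Q):/def plane(Q):\n    Q=Q[~np.isnan(Q[:,0])]/' ring.py
python3 - <<'E'
from ring import *
np.set_printoptions(precision=4,suppress=True)
s,d=pickle.load(open("wrist8.pkl","rb"));
im=cv2.resize(d["img"][100:280,180:340],None,fx=3.3,fy=3.3,interpolation=2);cv2.imwrite("pics/w8z.png",im)
P,g=measure(s,d)
m=np.zeros(g.shape,bool);m[215:272,225:292]=1
m&=(abs(P[...,2]+.007)<.008)&(g>120)
print("flange",plane(P[m]),m.sum(),cv2.minEnclosingCircle((P[m][:,:2]*1000).astype(np.float32)))
s7,d7=pickle.load(open("w7.pkl","rb"));P7,_=tcloud(d7);g7=cv2.cvtColor(d7["img"],6);m=np.zeros(g.shape,bool);m[215:272,225:292]=1
m&=(abs(P7[...,2]+.007)<.008)&(g7>120);print("flange7",plane(P7[m]),cv2.minEnclosingCircle((P7[m][:,:2]*1000).astype(np.float32)))
s,d=pickle.load(open("side8.pkl","rb"));cv2.imwrite("pics/s8z.png",cv2.resize(d["img"][90:230,210:340],None,fx=4,fy=4,interpolation=2))
E
```

```text
ring tool plane mean [-0.0032  0.0014  0.1624] n [-0.9427  0.1743 -0.2845] sd 0.016013111576752576 1539
 ell ((259.38836669921875, 180.5728302001953), (53.4336051940918, 55.807533264160156), 92.21039581298828) centre tool [ -27.5387 -188.1611  -23.8435] r 191.66036558754942 world [-118.193  -145.4947  -38.3302]
 ell ((259.3274230957031, 181.00186157226562), (33.791500091552734, 34.79671096801758), 115.21913146972656) centre tool [ 41.5183 227.3678   1.8375] r 231.14710259936695 world [127.5242 180.21    69.5225]
n world [ 0.5814 -0.615   0.5326] lean 57.815788711732075 az -46.60818314272103
flange (array([ 0.0013,  0.0001, -0.0053]), array([-0.0055, -0.0051, -1.    ]), np.float64(0.000465461864591135), 2064) 2355 ((0.8859758377075195, -1.332662582397461), 18.00960350036621)
flange7 (array([ 0.0013, -0.0001, -0.0056]), array([-0.0006, -0.0018, -1.    ]), np.float64(0.00047771727474018287), 2088) ((0.5846788883209229, -1.4455294609069824), 17.733938217163086)
```

```bash
ls pics
```

```text
s1.png
s2.png
s3.png
s4.png
s5.png
s6.png
s7.png
s8z.png
side0.png
side8.png
t1.png
top0.png
top8.png
w1.png
w2.png
w7.png
w8z.png
wrist0.png
wrist8.png
```

View pics/w8z.png

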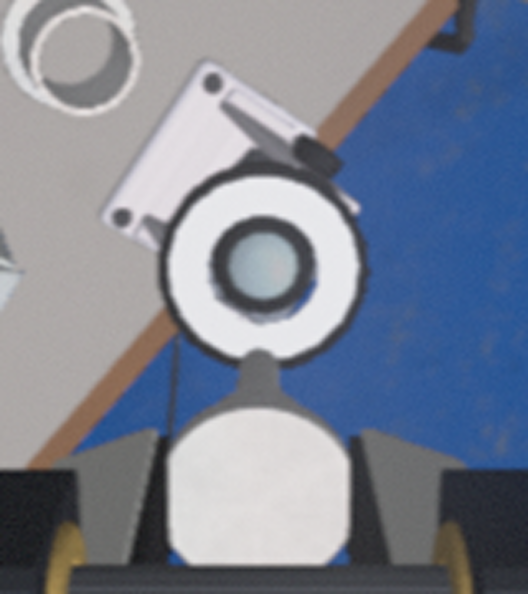

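View pics/s8z.png

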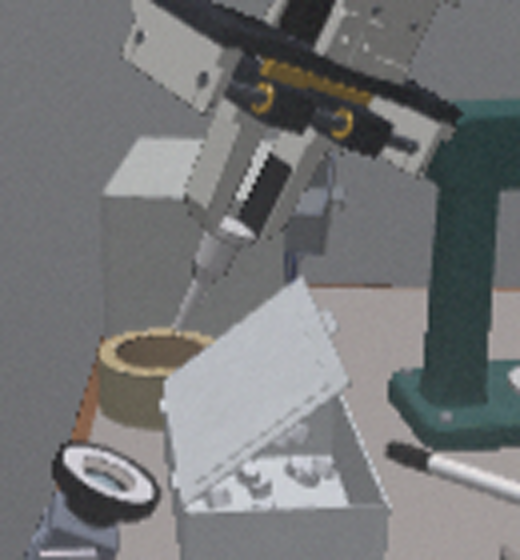

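```bash
sed -i 's/    mu,n,sd,N=plane(P\[w>0\])/    Q=P[cv2.erode(w,np.ones((3,3)))>0];Q=Q[~np.isnan(Q[:,0])];Q=Q[abs(Q[:,2]-np.median(Q[:,2]))<.012];mu,n,sd,N=plane(Q)/' ring.py
python3 - <<'E'
from ring import *
np.set_printoptions(precision=4,suppress=True)
s,d=pickle.load(open("wrist8.pkl","rb"));P,g=measure(s,d)
P,I=tcloud(d)
# tip from wrist: outer outline; predicted tip px
print("pred tip px wrist",proj(d,[[0,0,.060]],I))
R=Ro.from_quat(s["ee_rot"]).as_matrix()
for n in("side","top"):
    _,e=pickle.load(open(n+"8.pkl","rb"))
    print(n,"pred tip",proj(e,[s["position"]+R@[0,0,.060],s["position"]+R@[0,0,.040]]))
_,e=pickle.load(open("top8.pkl","rb"));cv2.imwrite("pics/t8z.png",cv2.resize(e["img"][120:220,180:300],None,fx=5,fy=5,interpolation=2))
# base plate in wrist image: pinkish white, world z ~ .01?
Pw=cloud(d,s);g=cv2.cvtColor(d["img"],6);m=np.zeros(g.shape,bool);m[112:180,200:300]=1
m&=(Pw[...,2]>.004)&(Pw[...,2]<.022);print("baseplate",m.sum(),np.median(Pw[m],0),cv2.minAreaRect((Pw[m][:,:2]*1000).astype(np.float32)))
E
```

```text
ring tool plane mean [-0.0019  0.0014  0.1585] n [ 0.0208  0.0052 -0.9998] sd 0.0005543243381324346 1045
 ell ((259.38836669921875, 180.5728302001953), (53.4336051940918, 55.807533264160156), 92.21039581298828) centre tool [-0.0028  0.0012  0.1584] r 0.028216231372661528 world [0.5012 0.0142 0.1178]
 ell ((259.3274230957031, 181.00186157226562), (33.791500091552734, 34.79671096801758), 115.21913146972656) centre tool [-0.0029  0.0012  0.1584] r 0.01773161199517417 world [0.5012 0.0141 0.1178]
n world [-0.423  -0.0483  0.9049] lean 25.196124573215908 az -173.48280146672602
pred tip px wrist [[258.066 210.049]]
side pred tip [[255.2383 171.9951]
 [258.9695 164.1668]]
top pred tip [[250.6037 174.3291]
 [250.84   176.0689]]
baseplate 1514 [0.5064 0.0228 0.0106] ((497.25006103515625, 25.1123046875), (92.14037322998047, 82.11693572998047), 73.6577377319336)
```

View pics/t8z.png

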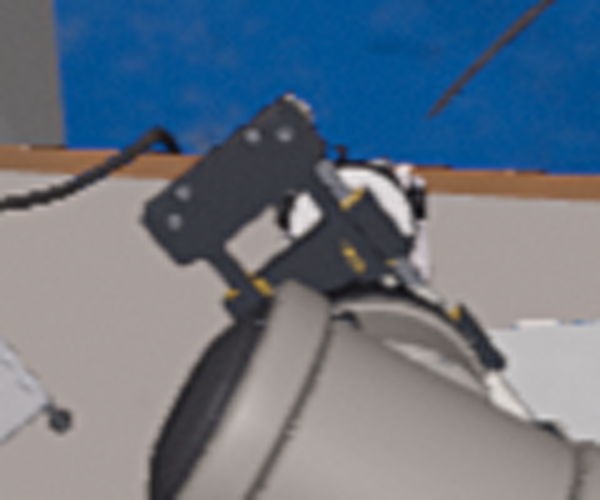

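```bash
python3 - <<'E'
from ring import *
from go import *
np.set_printoptions(precision=4,suppress=True)
s,d=pickle.load(open("wrist8.pkl","rb"))
a,b=onplane(d,[[242.1,118.8],[211.8,165.2]],.0105,s);v=b-a;print(a,b,np.linalg.norm(v),np.degrees(np.arctan2(-v[0],v[1])), np.degrees(np.arctan2(v[1],v[0]))-90)
az=np.radians(186.8);n=np.array([-0,0,0.]);n[:]=np.sin(np.radians(25))*np.cos(az),np.sin(np.radians(25))*np.sin(az),np.cos(np.radians(25));print(n)
go((.5014,.0143,.1178),n,0,.0603)
E
```

```text
[0.4908 0.0495 0.0105] [ 0.5    -0.0216  0.0105] 0.07162486699828423 -172.67489526556164 -172.67489526556164
[-0.4196 -0.05    0.9063]
T [0.4467 0.0078 0.2359] now [0.4367 0.0044 0.2631] grip 0.028459245208518977 t 11.875
shift units [ 0.0172 -0.005   0.1936] dist 0.029169908116736216 turn units [ 0.0057 -0.009   0.    ] deg 0.9573308978931131
```

Request:
play_rows(series="0.0055 -0.0085 0 0.017 -0.005 0 -1;0 0 0 0 0 0.065 -1;0 0 0 0 0 0.065 -1;0 0 0 0 0 0.063 -1;0 0 0 0 0 0 -1;0 0 0 0 0 0 -1;0 0 0 0 0 0 -1;0 0 0 0 0 0 -1")

```text
t: 12.88
position: [0.4461, 0.0075, 0.2362]
ee_rot: [0.399, 0.891, 0.112, 0.187]
ft_force: [-0.0, 0.4, -0.7]
grip_width: 0.0288
```

```bash
python3 - <<'E'
from ring import *
from go import *
np.set_printoptions(precision=4,suppress=True)
az=np.radians(187);n=np.array([np.sin(np.radians(25))*np.cos(az),np.sin(np.radians(25))*np.sin(az),np.cos(np.radians(25))])
go((.5014,.0143,.1178),n,0,.0603)
s=arm.state();d=arm.get_image("wrist");e=arm.get_image("side");pickle.dump((s,d,e),open("f9.pkl","wb"))
go((.5014,.0143,.1178),n,0,.0603)
measure(s,d,(200,120,320,226))
cv2.imwrite("pics/w9.png",cv2.resize(d["img"][100:280,180:340],None,fx=3.3,fy=3.3,interpolation=2))
cv2.imwrite("pics/s9.png",cv2.resize(e["img"][120:250,200:330],None,fx=4.5,fy=4.5,interpolation=2))
R=Ro.from_quat(s["ee_rot"]).as_matrix();print("pred side tip",proj(e,[s["position"]+R@[0,0,.060]]),"focus",proj(e,[np.array([.5014,.0143,.1178])+.07*n]))
E
```

```text
T [0.4467 0.0076 0.2359] now [0.4461 0.0075 0.2362] grip 0.02882351200471226 t 12.875
shift units [-0.0014  0.0024  0.0037] dist 0.0006893349520356953 turn units [0.001  0.0013 0.    ] deg 0.14891254988773683
T [0.4467 0.0076 0.2359] now [0.4461 0.0075 0.2361] grip 0.028794961229114936 t 12.975
shift units [-0.0015  0.0026  0.0032] dist 0.000657253222650693 turn units [0.0009 0.0013 0.    ] deg 0.14261879160465635
ring tool plane mean [ 0.0026 -0.0005  0.1308] n [ 0.0025  0.0019 -1.    ] sd 0.0005427274612415053 1198
 ell ((258.0811767578125, 183.82247924804688), (56.69535827636719, 61.60539627075195), 90.84716796875) centre tool [ 0.0008 -0.0001  0.1308] r 0.027850320259310443 world [0.5008 0.0147 0.1176]
 ell ((258.38360595703125, 184.78622436523438), (35.72382736206055, 38.292335510253906), 112.40019226074219) centre tool [0.0002 0.0002 0.1308] r 0.01756723730500315 world [0.5013 0.0145 0.1179]
n world [-0.4221 -0.0478  0.9053] lean 25.136083405807014 az -173.53925648238877
pred side tip [[249.2485 182.1888]] focus [[248.987  182.4794]]
```

View pics/w9.png

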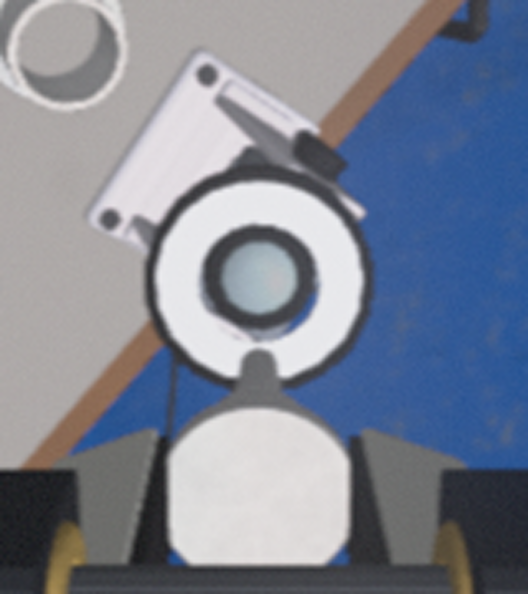

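View pics/s9.png

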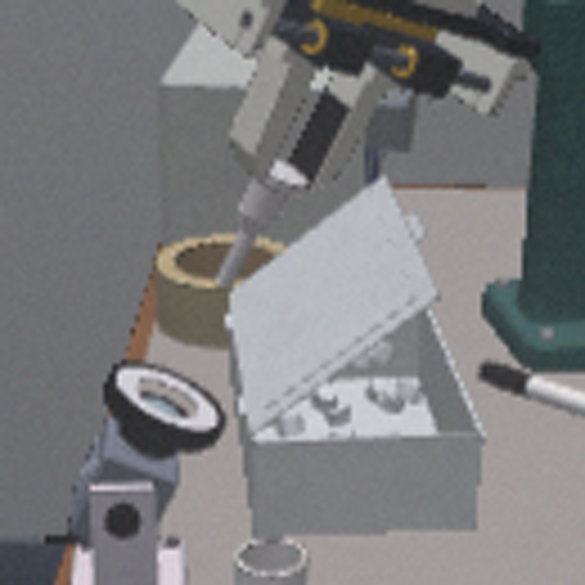

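```bash
python3 - <<'E'
from ring import *
np.set_printoptions(precision=4,suppress=True)
s,d,e=pickle.load(open("f9.pkl","rb"));R=Ro.from_quat(s["ee_rot"]).as_matrix()
for nm,P in(("side",(cloud(e)-s["position"])@R),("wrist",tcloud(d)[0])):
    r=np.hypot(P[...,0],P[...,1]);m=(r<.012)&(P[...,2]>.034)&(P[...,2]<.08)
    Q=P[m];print(nm,m.sum(),"zmax",np.sort(Q[:,2])[-6:]);
    for a in np.arange(.034,.07,.006):
        q=Q[(Q[:,2]>=a)&(Q[:,2]<a+.006)]
        if len(q):print(" %.3f"%a,len(q),q.mean(0),np.ptp(q,0))
    v,u=np.nonzero(m);print(" px lowest",u[v==v.max()],v.max(),"highest",u[v==v.min()],v.min())
p=lambda z,r:proj(d,[[r,0,z]],dict(ee_rot=[0,0,0,1],position=np.zeros(3)))[0]
print([ (z,p(z,.005),p(z,.004)) for z in(.058,.060,.062)])
E
```

```text
side 46 zmax [0.0585 0.0589 0.0594 0.0596 0.0597 0.0607]
 0.034 11 [0.0026 0.0027 0.0367] [0.0083 0.0068 0.004 ]
 0.040 10 [0.0029 0.002  0.0429] [0.008  0.0071 0.0054]
 0.046 10 [0.0027 0.0026 0.0486] [0.0056 0.0076 0.0048]
 0.052 9 [0.0028 0.0018 0.0547] [0.0087 0.0045 0.0047]
 0.058 6 [0.0018 0.0019 0.0595] [0.0091 0.0054 0.0022]
 px lowest [249 250 251] 183 highest [252] 172
wrist 134 zmax [0.059  0.0599 0.0602 0.0605 0.0606 0.0606]
 0.034 26 [0.0039 0.0001 0.0374] [0.0022 0.0072 0.0055]
 0.040 38 [0.0033 0.0004 0.0429] [0.0038 0.0088 0.0059]
 0.046 31 [0.0034 0.0002 0.0487] [0.0031 0.0082 0.0056]
 0.052 31 [0.0032 0.0004 0.0552] [0.003  0.0078 0.0058]
 0.058 8 [ 0.0027 -0.0004  0.0597] [0.0028 0.0079 0.0024]
 px lowest [265] 218 highest [258 259] 205
[(0.058, array([258.0662, 204.3353]), array([258.0645, 205.6669])), (0.06, array([258.0705, 203.474 ]), array([258.0688, 204.7955])), (0.062, array([258.0747, 202.627 ]), array([258.073 , 203.9386]))]
```

Both cameras put the tip at tool z 60.3 mm, straight along the tool axis, and the ring face at 130.8 mm. I'll trim by 0.5 mm, let it settle and check a last time.

Request:
play_rows(series="0.001 0.001 0 0 0.002 0.003 -1;0 0 0 0 0 0 -1;0 0 0 0 0 0 -1;0 0 0 0 0 0 -1;0 0 0 0 0 0 -1;0 0 0 0 0 0 -1;0 0 0 0 0 0 -1;0 0 0 0 0 0 -1")

```text
t: 13.98
position: [0.4465, 0.0078, 0.2356]
ee_rot: [0.399, 0.891, 0.112, 0.185]
ft_force: [0.2, -0.3, 0.2]
grip_width: 0.0285
```

```bash
python3 - <<'E'
from ring import *
from go import *
np.set_printoptions(precision=4,suppress=True)
s=arm.state();d=arm.get_image("wrist");e=arm.get_image("side");measure(s,d,(200,120,320,226));print(s["t"],s["grip_width"],s["ft_force"],abs(s["qd"]).max(),s["joint_positions"])
az=np.radians(187);n=np.array([np.sin(np.radians(25))*np.cos(az),np.sin(np.radians(25))*np.sin(az),np.cos(np.radians(25))])
go((.5013,.0144,.1178),n,0,.0603)
cv2.imwrite("pics/s10.png",cv2.resize(e["img"][90:370,180:400],None,fx=2.1,fy=2.1,interpolation=2))
E
```

```text
ring tool plane mean [ 0.0019 -0.0004  0.1301] n [ 0.0063  0.0034 -1.    ] sd 0.0005255658119740115 1204
 ell ((258.1872863769531, 184.88735961914062), (54.038272857666016, 57.690185546875), 91.20338439941406) centre tool [-0.0001  0.      0.1301] r 0.024617348113467438 world [0.5011 0.0144 0.1177]
n world [-0.4208 -0.0443  0.9061] lean 25.033189935942023 az -173.99201845126152
13.975 0.0284793040920383 [ 0.1812 -0.3121  0.157 ] 0.002282125614269578 [-0.2736 -0.0379  2.0519  0.2446  0.7365 -1.1519]
T [0.4466 0.0077 0.2359] now [0.4465 0.0078 0.2356] grip 0.02886779105330311 t 14.075
shift units [-0.0014  0.0011 -0.0013] dist 0.00033472654763507285 turn units [-0.0003 -0.     -0.    ] deg 0.02306747767859251
```

View pics/s10.png

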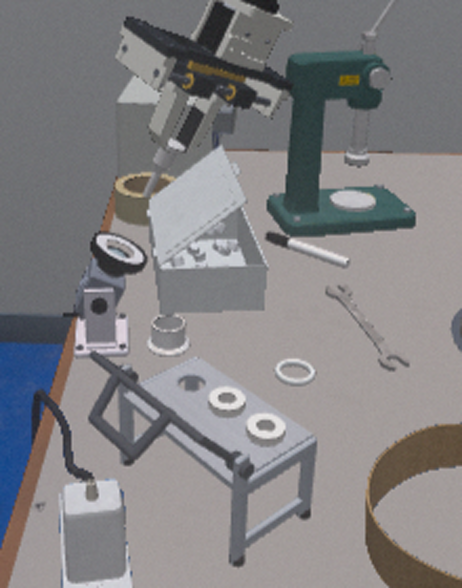

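The last view shows the bail open, the two wide nozzles seated, the ferrule undisturbed and the slim nozzle held pointing at the lens.

```bash
python3 -c "
from workcell import arm
print(arm.close_job())"
```

```text
the job is handed in; nothing more can be done
None
```

I swung the bail over to the back and it stayed on its stop by itself. Then I lifted out the slim nozzle and held its tip at the camera's focus point. I handed the job in at about 14 s with the nozzle still held there; no verdict is reported.

**Tip position:** the last wrist-camera check put the ring face 130.1 mm ahead of the TCP. The tip measured 60.3 mm ahead in both the wrist and side views, just before a 0.5 mm final trim. That leaves about 69.8 mm from ring to tip, within about 0.5 mm of the line of sight.

**Aim:** the wrist camera's fit of the ring's face agreed with the tool axis to about 0.4°, and the arm was still. Estimates of the camera's heading differed by about 1°, from 186° to 187.4°. The calibration is only good to about 2 mm.

**Rack and bystanders:** the last side view showed both wide nozzles hanging, the bail open and the ferrule where it was. I never went near the dosing cup, and the contact forces read during the job stayed below about 6 N.

**Odd readings:** the gripper read 28.5 mm on the 32 mm flange, steady, which I put down to soft pads. The slim nozzle's face read about 1.5 mm low in the depth images, but the tip measurements did not show that offset.

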